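# Put the misplaced flat gauges back in their own rack blocks

## Robot

A 6-joint arm with a two-finger parallel gripper is mounted at the origin on the work surface. World frame = base frame: x ahead of the robot, y to its left, z up, the work surface at z = 0. Lengths are in m, angles in degrees, forces in N, time in s.
With the tool pointing down it reaches from about 0.25 to 0.725 m from the base axis. Payload 9.7 kg.
Tool frame: the origin (TCP) lies at the very end of the fingers, on their centre line; the grasp point (between the pads) lies grasp_offset behind it (grasp_offset is the distance from the TCP to the grasp point, in m); z points along the fingers, y is the line along which they close (so a half turn about z gives the same grasp; the last joint's range is limited). The gripper opens to 85 mm and grips with 20 to 120 N. Pads are 22 mm wide; open, the fingers measure 114 mm over their backs; the gripper's body (76 mm by 85 mm) begins 54 mm behind the grasp point. The pads swing forward as they close: fully open they stand 13 mm farther back than shut.
Start: joints at [65.432, 4.979, 10.078, 95.1, 0, 90], TCP at [0.229, 0.5, 0.231] pointing down, gripper open.
Joint ranges: [-179.16, 179.16], [-48.56, 103.87], [-65.8, 70.77], [-126.05, 130.52], [-82.76, 87.17], [-180, 180]. Speed limits (degrees/s): [127.2, 127.2, 147.25, 180, 180, 180].

## Interface

Orientations are given as [roll, pitch, yaw] about the fixed x, y, z axes, in that order (R = Rz(yaw) Ry(pitch) Rx(roll)).
In Python, from workcell import get_obs, camera, calibration, job_done, recognise, cut_out, mark_of, grasp_offset gives the robot as it stands.
- The arm moves only by the tool servo_tool, never from a script. Its argument "moves" is a list of rows, each a list of 3 entries, a list of its own where there are three numbers: the turn, a rotation vector about the tool's x, y, z in degrees, then the shift along the tool's x, y, z in m, then the opening in per cent of the stroke, from 0 (shut) to 100 (fully open). In form: [[[ax, ay, az], [x, y, z], claw], ...]. A call has 1 to 12 rows; each row shifts and turns the commanded pose from where the row before left it, along the tool's axes as they then stand; what a row does not reach is not made up. A row lasts 1/10 s, in which the tool goes at most 50 mm and 8.59 degrees, less where a joint would pass 70% of its speed; a pose out of reach is approached as far as the arm can. A call is refused whole if a number of a shift passes 0.05 or a number of a turn 8.59, either way. A call with a gripper value outside its range is refused whole. The fingers move at their own pace and stop on an object; "force" is the grip in N (left out, the last holds). Time passes only in rows, so rows that do not move let the fingers close. It gives the time, the measured TCP pose, the force, the opening and the grip force at its end, in the units of the state.
- get_obs(): the state, without advancing time (a new reading comes with each control period).
- camera(name): name is "scene" or "top" or "wrist"; returns (picture, depth): 400x640x3 uint8, red, green, blue; 400x640 float32, m along the optical axis (not along the pixel's ray), 0 where there is no reading.
- calibration(name): a dict with "camera_matrix" (3x3 intrinsics, pixels), "R" (3x3) and "t" (3): a world point X has camera coordinates R X + t. Camera axes: x right, y down, z forward; pixel columns grow to the right and rows downward; lengths in m; the calibration is good to about 2 mm. A picture is of the moment at which its call begins: read the wrist's pose just before it. calibration takes no time and is no camera call; for the wrist camera it gives the pose at the moment of the call.
- job_done(): hands the job in; it is judged then, once.
Trained networks look in the newest picture that a camera, given by its name, has taken for a name from the list of things; names that differ only in an ending like _2 or _b are one class to them, and where a whole thing is asked for, a point or a joint stands for the part that bears it (a point fixed in the world has none). Each returns a list of dicts, best first, with "score" (0 to 1); they miss things now and then, are a little off and sometimes report something else, mostly with a low value. They report only what shows in the picture. A call takes as long as a camera call. They do not tell look-alikes from the thing itself.
- recognise(name, camera): "xyz" ([x, y, z] in m, in the coordinates of the camera as it stood for that picture, good to about 4 mm: the middle of the surface that is visible of it).
- cut_out(name, camera): "mask" (400x640 bool, what is visible of it).
- mark_of(name, camera): "xyz" ([x, y, z] in m, in the coordinates of the camera as it stood for that picture, good to about 4 mm: a listed point, or the origin of a listed thing).
The state is a dict: "time": time; "q": joint angles; "qd": joint speeds; "joint_efforts": joint torques, N m; "ee_pos": TCP position; "tcp_rot": TCP orientation; "wrist_force": force on the tool from outside, world axes, zero at the start; "torque": the same for the moment, N m; "opening": finger opening in m; "grasp_force": force on a finger pad.
Only numpy, scipy, OpenCV 4.12 (cv2) and the standard library are available. Lean on these libraries where they do the work, as an engineer would, in place of code of your own. Each camera call takes 0.05 s, during which the arm holds its last target. There are 200 camera calls.

## Task

Someone has pushed the narrow flat plug gauge into the wide gauge's block of the slanted rack and left the wide gauge lying on the bench. Put both back where they belong: slide the narrow gauge into the empty block with the narrow slot and the wide gauge into the block with the wide slot, each fully home with its handle's shoulder against the block. Leave the middle gauge in its block and do not disturb the jar, the round test block or the vee block.

Things in the scene. Friction and masses are not known exactly. Their poses are not given: they have to be found in the camera images.
- gauge_narrow: Narrowest flat gauge: steel blade 75 mm long, 24 wide, 6 thick, on an aluminium bar handle 110 mm long, 26 wide, 22 thick; 255 g. Last 8 mm of blade taper to 16 x 2.5. Origin: centre of the shoulder (handle's end face where the blade starts); x to the nose (blade x 0..75, handle 0..-110), y across width, z across thickness. Both faces alike. Starts in block_wide's slot, loose (12 mm play each side), in to the shoulder, axes as the slot's.
- gauge_middle: Middle flat gauge: steel blade 75 mm long, 34 wide, 6 thick, on an aluminium bar handle 110 mm long, 26 wide, 22 thick; 290 g. Last 8 mm of blade taper to 26 x 2.5. Origin: centre of the shoulder (handle's end face where the blade starts); x to the nose (blade x 0..75, handle 0..-110), y across width, z across thickness. Both faces alike. Stays home in block_middle.
- gauge_wide: Widest flat gauge: steel blade 75 mm long, 44 wide, 6 thick, on an aluminium bar handle 110 mm long, 26 wide, 22 thick; 325 g. Last 8 mm of blade taper to 36 x 2.5. Origin: centre of the shoulder (handle's end face where the blade starts); x to the nose (blade x 0..75, handle 0..-110), y across width, z across thickness. Both faces alike. Starts flat on the bench left or right of the rack, z up.
- block_narrow_slot (a point): Mouth of the narrow gauge's slot: 28 mm wide, 9 thick, 78 deep, blind, grey plastic lining flush with the block's sloping face. Origin: centre of the mouth in the plane of that face, 93 mm above the bench. x points into the slot (45 degrees below level, toward the rack's back), y level along the slot's width, z square to the slot, up and back. Empty at the start.
- block_middle_slot (a point): Mouth of the middle gauge's slot: 38 mm wide, 9 thick, 78 deep, blind, grey plastic lining flush with the block's sloping face. Origin: centre of the mouth in the plane of that face, 93 mm above the bench. x points into the slot (45 degrees below level, toward the rack's back), y level along the slot's width, z square to the slot, up and back. It holds gauge_middle.
- block_wide_slot (a point): Mouth of the wide gauge's slot: 48 mm wide, 9 thick, 78 deep, blind, grey plastic lining flush with the block's sloping face. Origin: centre of the mouth in the plane of that face, 93 mm above the bench. x points into the slot (45 degrees below level, toward the rack's back), y level along the slot's width, z square to the slot, up and back. It holds gauge_narrow at the start.
- rack: Fixed steel tray 152 x 236 mm, rim 14 high, with three beech blocks side by side in any order, slots 74 mm apart and parallel. Each block 72 wide, 140 deep, 130 high: front upright to 50 mm, then a 45 degree face up to a flat top. Gauge handles stand out square to this face, 48 mm free between neighbours. Origin: centre of underside; x from front (mouths) to back, y along the row, z up.
- test_block: Bystander: round steel hardness test block, 64 mm diameter, 16 mm high, lying on the bench on the other side of the rack from the wide gauge. Origin: centre of its underside.
- jar: Bystander: white plastic specimen jar, 52 mm diameter, 85 mm high, standing on the bench close behind the handle end of the wide gauge. Origin: centre of its underside.
- vee_block: Bystander: dark steel vee block, 60 x 50 mm, 50 mm high, on the bench in front of the rack. Origin: centre of its underside.
Things that resemble listed ones, but are neither listed nor needed, are in the scene too. What is shaped like the gauge_narrow but red is not meant.

How it is judged (in metres and radians):
On the way, in this order (a step that is already met when the one before it is completed fails the run):
1. the narrow gauge is drawn right out of the wide block's slot (distance between gauge_narrow and block_wide_slot above 0.085 m), for 0.1 s.
2. one of the two gauges is fully home in its own block (((distance between gauge_narrow and block_narrow_slot below 0.006 m and angle between the x axis of gauge_narrow and the x axis of block_narrow_slot, either way round below 0.12 rad and angle between the y axis of gauge_narrow and the y axis of block_narrow_slot, either way round below 0.2 rad) or (distance between gauge_wide and block_wide_slot below 0.006 m and angle between the x axis of gauge_wide and the x axis of block_wide_slot, either way round below 0.12 rad and angle between the y axis of gauge_wide and the y axis of block_wide_slot, either way round below 0.2 rad))), for 0.2 s.
At the end, for the whole second after the job is handed in: Each of the three gauges home in its own block: shoulder centre within 6 mm of the slot mouth's centre, blade within 0.12 rad of the slot's direction and 0.2 rad of its width; the two moved ones at rest. Jar, test block and vee block within 15 mm of where they stood (distance between gauge_narrow and block_narrow_slot below 0.006 m and angle between the x axis of gauge_narrow and the x axis of block_narrow_slot, either way round below 0.12 rad and angle between the y axis of gauge_narrow and the y axis of block_narrow_slot, either way round below 0.2 rad and distance between gauge_wide and block_wide_slot below 0.006 m and angle between the x axis of gauge_wide and the x axis of block_wide_slot, either way round below 0.12 rad and angle between the y axis of gauge_wide and the y axis of block_wide_slot, either way round below 0.2 rad and distance between gauge_middle and block_middle_slot below 0.006 m and angle between the x axis of gauge_middle and the x axis of block_middle_slot, either way round below 0.12 rad and angle between the y axis of gauge_middle and the y axis of block_middle_slot, either way round below 0.2 rad and linear speed of each of gauge_narrow, gauge_wide below 0.02 m/s and angular speed of each of gauge_narrow, gauge_wide below 0.2 rad/s and distance of each of test_block, jar, vee_block from where it was at the start of the episode below 0.015 m); the robot touches nothing.
It fails at once if the jar, the test block or the vee block is pushed or knocked over (more than 15 mm or 0.3 rad) (distance of any of test_block, jar, vee_block from where it was at the start of the episode above 0.015 m or angle between any of test_block, jar, vee_block's own z axis and vertical above 0.3 rad).
It fails at once if the middle gauge is pulled out of its block (more than 15 mm) (distance of gauge_middle from where it was at the start of the episode above 0.015 m).
It also fails if it takes over 53 s, if anything falls off the work surface, if the arm or the gripper's body presses on something with over 40 N, if the wrist force passes 120 N, or if a joint passes its speed limit or range.

## Working session

There is one attempt and no reset: what is moved stays moved. The work goes in short steps, Python scripts to look and compute and a tool call to move; the robot and the scene stay as the last step left them, time stands still between calls to the robot, and variables do not carry over. Pictures are saved under pics/ and viewed, at most 11 in all, crops included, and the job is handed in when it is done.

Besides the shell and the picture viewer there is one more tool, called after "Call:" by a JSON object that holds its "api" and its "payload". servo_tool: Moves the arm, as the interface text tells. Its arguments: {"type":"object","properties":{"moves":{"type":"array"},"force":{"type":"number"}},"required":["moves"]}

```bash
ls; mkdir -p pics
cat > h.py <<'E'
import numpy as np, cv2
from workcell import *
from scipy.spatial.transform import Rotation as Ro
def w(cal,p): return cal["R"].T@(np.asarray(p)-cal["t"])
def cloud(d,cal):
    K=cal["camera_matrix"]; v,u=np.mgrid[:d.shape[0],:d.shape[1]]
    P=np.stack([(u-K[0,2])/K[0,0]*d,(v-K[1,2])/K[1,1]*d,d],-1)
    return (P-cal["t"])@cal["R"]
E
python3 - <<'E'
from h import *
print(get_obs(),grasp_offset)
for c in ["scene","top"]:
    p,d=camera(c); cal=calibration(c)
    cv2.imwrite(f"pics/{c}0.png",p[...,::-1]); np.savez(f"{c}0.npz",p=p,d=d,**cal)
    for n in ["gauge_narrow","gauge_middle","gauge_wide","block_narrow_slot","block_middle_slot","block_wide_slot","rack","test_block","jar","vee_block"]:
        print(c,n,[(round(m["score"],2),w(cal,m["xyz"]).round(3).tolist()) for m in mark_of(n,c)])
E
```

```text
pics
{'time': 0.0, 'q': array([6.54298010e+01, 5.01108047e+00, 1.00338789e+01, 9.50983988e+01,
       1.58622523e-03, 9.00001829e+01]), 'qd': array([-0.06268756, -0.02040193, -0.02469547,  0.00388439,  0.04951257,
        0.11629378]), 'joint_efforts': array([ 1.35400926e-03, -5.20389855e+01,  4.64802897e+01,  1.63080404e-02,
        1.20186887e-04, -2.44493680e-05]), 'ee_pos': array([0.22859388, 0.49999822, 0.2305781 ]), 'tcp_rot': array([-1.79924400e+02, -1.58598253e-03,  1.55429616e+02]), 'wrist_force': array([-0.45725061,  0.30165266, -0.44491646]), 'torque': array([-0.00926765,  0.01533955, -0.01979336]), 'grasp_force': 0.0, 'opening': 0.0852123356295974} 0.0187
scene gauge_narrow [(0.94, [0.609, -0.05, 0.096]), (0.85, [0.749, -0.27, 0.014]), (0.77, [0.497, -0.37, 0.012]), (0.67, [0.42, -0.167, 0.015]), (0.66, [0.192, -0.308, 0.015]), (0.28, [0.562, 0.245, 0.014])]
scene gauge_middle [(0.85, [0.621, 0.098, 0.094])]
scene gauge_wide [(0.79, [0.561, 0.245, 0.015])]
scene block_narrow_slot [(0.56, [0.614, 0.026, 0.098])]
scene block_middle_slot [(0.8, [0.618, 0.099, 0.097])]
scene block_wide_slot [(0.73, [0.616, -0.044, 0.095])]
scene rack [(0.51, [0.615, -0.046, 0.094])]
scene test_block [(0.85, [0.58, -0.182, 0.003]), (0.64, [0.462, 0.109, 0.0])]
scene jar [(0.57, [0.394, 0.218, -0.001])]
scene vee_block [(0.7, [0.46, 0.107, -0.0])]
top gauge_narrow [(0.85, [0.606, -0.046, 0.093]), (0.85, [0.5, -0.365, 0.01]), (0.75, [0.19, -0.307, 0.014]), (0.59, [0.415, -0.165, 0.011]), (0.58, [0.747, -0.265, 0.01])]
top gauge_middle [(0.87, [0.623, 0.105, 0.094])]
top gauge_wide [(0.98, [0.562, 0.249, 0.012])]
top block_narrow_slot [(0.93, [0.618, 0.029, 0.095])]
top block_middle_slot [(0.89, [0.623, 0.103, 0.093])]
top block_wide_slot [(0.8, [0.608, -0.049, 0.096])]
top rack []
top test_block [(0.8, [0.583, -0.18, 0.002])]
top jar [(0.62, [0.393, 0.221, 0.004])]
top vee_block [(0.86, [0.465, 0.108, -0.004])]
```

View pics/scene0.png

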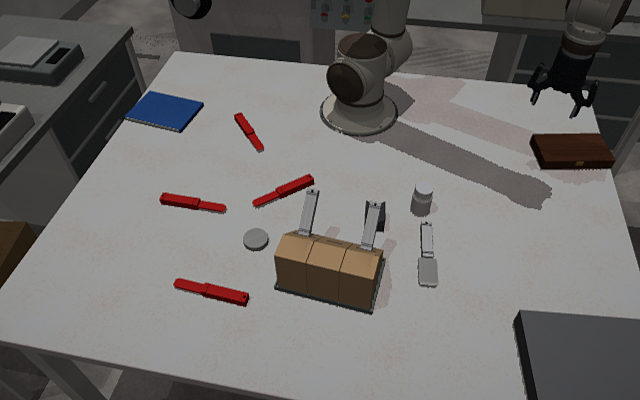

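View pics/top0.png

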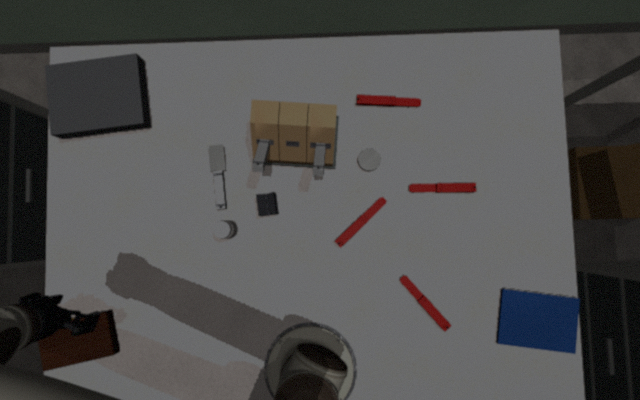

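The scene view shows narrow gauge handle (310,210) in the rack block at world y≈-0.05. The empty slot is in the middle block, and the middle gauge (372,225) is at y≈0.10. The wide gauge (428,255) is lying beside the jar (422,200), and the vee block is half hidden behind the middle gauge. The top view agrees: empty slot at (292,143), wide gauge (218,175). The red gauges are look-alikes.

Next I'll refine the geometry from depth.

Run:
```python
from h import *
for c in ["scene","top"]:
    z=np.load(f"{c}0.npz"); P=cloud(z["d"],z); p=z["p"].astype(int); ok=z["d"]>0
    print(c,"bench z",np.median(P[ok&(abs(P[...,0]-.5)<.1)&(abs(P[...,1]+.25)<.05)][:,2]))
    # top of blocks
    m=ok&(abs(P[...,2]-.13)<.008)&(P[...,0]>.6)&(P[...,0]<.85)&(abs(P[...,1]-.03)<.15)
    r=cv2.minAreaRect(P[m][:,:2].astype(np.float32)); print("top rect",m.sum(),r,np.median(P[m][:,2]))
    # slope face
    m=ok&(P[...,2]>.06)&(P[...,2]<.12)&(abs(P[...,0]-.528-P[...,2])<.02)&(abs(P[...,1]-.03)<.12)&(p[...,0]-p[...,2]>25)
    Q=P[m]
    if len(Q)>50:
        for _ in range(3):
            cen=Q.mean(0);n=np.linalg.svd(Q-cen)[2][2];n*=np.sign(n[2]); Q=Q[abs((Q-cen)@n)<.004]
        print("face",len(Q),n,"yaw",np.degrees(np.arctan2(-n[1],-n[0])),"incl",np.degrees(np.arccos(n[2])),"x at y=.028,z=.093",cen[0]-(n[1]*(.028-cen[1])+n[2]*(.093-cen[2]))/n[0])
    # wide gauge
    m=ok&(P[...,2]>.006)&(P[...,2]<.04)&(P[...,0]>.43)&(P[...,0]<.67)&(P[...,1]>.19)&(P[...,1]<.31)
    Q=P[m]; h=Q[Q[:,2]>.0185]; b=Q[(Q[:,2]<.017)&(Q[:,0]>.575)]
    print("wide rect",cv2.minAreaRect(Q[:,:2].astype(np.float32)),len(h),len(b),"handle",cv2.minAreaRect(h[:,:2].astype(np.float32)),"blade",cv2.minAreaRect(b[:,:2].astype(np.float32)))
    # handles
    for y in (-.047,.101):
        m=ok&(P[...,2]>.115)&(P[...,2]<.2)&(P[...,0]<.63)&(abs(P[...,1]-y)<.03)&(abs(P[...,0]+P[...,2]-.707)<.06)
        Q=P[m]
        if len(Q)>30:
            cen=Q.mean(0);d=np.linalg.svd(Q-cen)[2][0];d*=-np.sign(d[2]); print("handle",y,len(Q),cen,d,"min/max",Q.min(0),Q.max(0))
```

```text
scene bench z 0.002472189280542163
top rect 2762 ((0.655160129070282, 0.02142796665430069), (0.22027389705181122, 0.12361925095319748), 85.2446060180664) 0.13464784600025798
face 341 [-0.70329598  0.06767244  0.70766885] yaw -5.496185356949721 incl 44.95443826594613 x at y=.028,z=.093 0.6122621762644309
wide rect ((0.5521214008331299, 0.25085821747779846), (0.23415374755859375, 0.11857548356056213), 0.6577985286712646) 446 319 handle ((0.5424084067344666, 0.24346432089805603), (0.186275452375412, 0.04275341331958771), 6.284357070922852) blade ((0.6244601011276245, 0.25312474370002747), (0.10440872609615326, 0.0980212390422821), 82.21714782714844)
handle -0.047 490 [ 0.56500282 -0.04301177  0.14527912] [ 0.75420898 -0.08909838 -0.65056152] min/max [ 0.52041467 -0.06979166  0.11501916] [ 0.62975731 -0.02786643  0.17854839]
handle 0.101 487 [0.57960169 0.10393598 0.14565485] [ 0.73876142 -0.07006508 -0.67031519] min/max [0.53801597 0.08773625 0.11503373] [0.61961301 0.11993475 0.17796259]
top bench z 0.0005767309314389801
top rect 2407 ((0.6574401259422302, 0.023034341633319855), (0.220
[... 204 characters left out ...]
9545
wide rect ((0.5439634919166565, 0.24603746831417084), (0.22244243323802948, 0.10456524789333344), 3.4770748615264893) 369 292 handle ((0.5440255999565125, 0.2450857162475586), (0.1816936582326889, 0.02887819893658161), 2.9748916625976562) blade ((0.6108072400093079, 0.2518689036369324), (0.0821617990732193, 0.06737958639860153), 36.07951354980469)
handle -0.047 303 [ 0.55770229 -0.04208956  0.15023839] [ 0.80704919 -0.0802717  -0.58500261] min/max [ 0.52012401 -0.07542558  0.11514647] [ 0.62919053 -0.02097205  0.17822206]
handle 0.101 323 [0.57005878 0.1047567  0.15048456] [ 0.79829218 -0.08334847 -0.59647517] min/max [0.53476109 0.09051614 0.11507562] [0.61254014 0.12122933 0.17628633]
```

Call:
{"api": "servo_tool", "payload": {"moves": [[[0,0,8.5],[0,0,0],100],[[0,0,8.5],[0,0,0],100],[[0,0,8.5],[0,0,0],100],[[0,0,8.5],[0,0,0],100],[[0,0,8.5],[0,0,0],100],[[0,0,8.5],[0,0,0],100],[[0,0,8.5],[0,0,0],100],[[0,0,8.5],[0,0,0],100],[[0,0,8.5],[0,0,0],100],[[0,0,8.5],[0,0,0],100],[[0,0,8.5],[0,0,0],100],[[0,0,8.5],[0,0,0],100]]}}

```text
time: 2.3
ee_pos: [0.2758, 0.473, 0.2312]
tcp_rot: [-177.5, 0.2, 58.6]
wrist_force: [1.1, 1.2, 0.0]
opening: 0.0854
grasp_force: 0.0
```

Call:
{"api": "servo_tool", "payload": {"moves": [[[0,0,8.4],[0,0,0],55],[[0,0,8.4],[0,0,0],55],[[0,0,8.4],[0,0,0],55],[[0,0,8.4],[0,0,0],55],[[0,0,8.4],[0,0,0],55],[[0,0,8.4],[0,0,0],55],[[0,0,8],[0,0,0],55],[[0,0,0],[0.025,0.041,0],55],[[0,0,0],[0.025,0.041,0],55],[[0,0,0],[0.025,0.041,0],55],[[0,0,0],[0.025,0.041,0],55],[[0,0,0],[0.025,0.041,0],55]]}}

```text
time: 3.5
ee_pos: [0.6338, 0.1292, 0.1718]
tcp_rot: [-167.7, 7.4, 24.2]
wrist_force: [0.4, 0.2, 1.4]
opening: 0.047
grasp_force: 0.0
```

Call:
{"api": "servo_tool", "payload": {"moves": [[[0,0,0],[0.025,0.041,0],55],[[0,0,0],[0.025,0.041,0],55],[[0,0,0],[0.025,0.041,0],55],[[0,0,0],[0.025,0.041,0],55],[[0,0,0],[0.025,0.041,0],55],[[0,0,0],[0.025,0.041,0],55],[[0,8.5,0],[0,0,0],55],[[0,8.5,0],[0,0,0],55],[[0,8.5,0],[0,0,0],55],[[0,8.5,0],[0,0,0],55],[[0,8.5,0],[0,0,0],55],[[0,2.5,0],[0,0,0],55]]}}

```text
time: 4.7
ee_pos: [0.8079, -0.0197, 0.086]
tcp_rot: [-168.0, -22.5, 17.7]
wrist_force: [-0.1, -0.1, 0.2]
opening: 0.0469
grasp_force: 0.0
```

```bash
cat > look.py <<'E'
from h import *
import sys
def look(tag,names):
    o=get_obs(); cal=calibration("wrist"); p,d=camera("wrist")
    cv2.imwrite(f"pics/{tag}.png",p[...,::-1]); np.savez(tag+".npz",p=p,d=d,**cal)
    print("t",o["time"],o["ee_pos"].round(4),o["tcp_rot"].round(2),"q",o["q"].round(1),"op",o["opening"],"cam",(-cal["R"].T@cal["t"]).round(3),cal["R"][2].round(3))
    for n in names: print(n,[(round(m["score"],2),w(cal,m["xyz"]).round(4).tolist()) for m in mark_of(n,"wrist")])
look(sys.argv[1],sys.argv[2:])
E
python3 look.py w1 gauge_narrow gauge_middle block_narrow_slot block_middle_slot block_wide_slot
```

```text
t 4.7 [ 0.8079 -0.0197  0.086 ] [-168.02  -22.46   17.72] q [ -8.5  25.1  14.8  64.6  20.6 154.1] op 0.046875877944440605 cam [ 0.831 -0.044  0.243] [ 0.028  0.219 -0.975]
gauge_narrow []
gauge_middle []
block_narrow_slot []
block_middle_slot []
block_wide_slot []
```

View pics/w1.png

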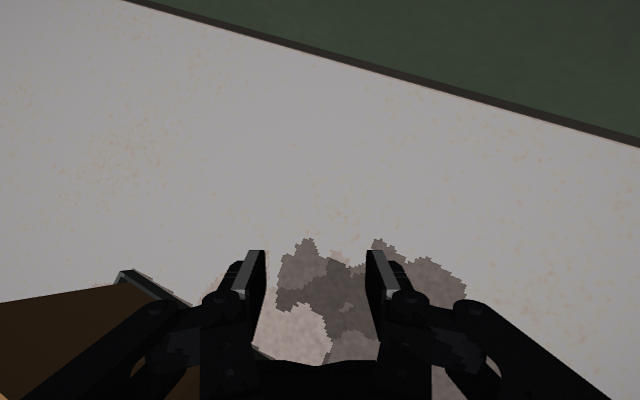

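The servo path went astray. Positive tool-z turns wind q6 up to its limit, so the aim must be yaw 175, with q6 near 0. The picture shows only bench and the rack's back edge (lower left), and the forces stayed around 1 N. I'll raise the arm first and check the scene.

```bash
cat >> h.py <<'E'
def tgt(yaw,lean,roll=0):
    "tool y = level (sin(-yaw),cos) dir of rack yaw; lean: angle of tool z from down toward +x"
    y=np.radians(yaw); f=np.array([np.cos(y),np.sin(y),0]); yy=np.array([-np.sin(y),np.cos(y),0]); a=np.radians(lean)
    z=np.sin(a)*f-np.cos(a)*np.array([0,0,1]); return np.stack([np.cross(yy,z),yy,z],1)
def delta(R,p):
    o=get_obs(); A=Ro.from_euler("xyz",o["tcp_rot"],degrees=True); R=Ro.from_matrix(R)
    rv=(A.inv()*R).as_rotvec(degrees=True); d=np.asarray(p)-o["ee_pos"]
    print("pos",o["ee_pos"].round(4),"turn",rv.round(2),"|%.1f|"%np.linalg.norm(rv),"shift now",(A.inv().apply(d)).round(4),"shift after turn",(R.inv().apply(d)).round(4))
E
python3 - <<'E'
from h import *
o=get_obs()
delta(tgt(-5,45),o["ee_pos"]+[-.05,0,.25])
p,d=camera("scene"); cal=calibration("scene"); cv2.imwrite("pics/s1.png",p[100:330,150:550,::-1])
for n in ["gauge_narrow","gauge_middle","gauge_wide","test_block","jar","vee_block"]:
    print(n,[(round(m["score"],2),w(cal,m["xyz"]).round(3).tolist()) for m in mark_of(n,"scene")])
z=np.load("scene0.npz"); e=(abs(p.astype(int)-z["p"]).max(-1)>40).astype(np.uint8)
print([s.tolist() for s in cv2.connectedComponentsWithStats(e)[2] if s[4]>30])
E
```

```text
pos [ 0.8115 -0.0191  0.0884] turn [ -34.34  -34.46 -155.98] |163.4| shift now [ 0.0513 -0.0662 -0.2408] shift after turn [-0.1416 -0.0044 -0.212 ]
gauge_narrow [(0.86, [0.416, -0.171, 0.013]), (0.77, [0.744, -0.265, 0.013]), (0.67, [0.495, -0.371, 0.015]), (0.65, [0.606, -0.05, 0.096])]
gauge_middle [(0.66, [0.622, 0.1, 0.098])]
gauge_wide [(0.76, [0.562, 0.245, 0.015])]
test_block [(0.55, [0.623, 0.1, 0.095]), (0.47, [0.579, -0.183, 0.002])]
jar [(0.78, [0.394, 0.215, 0.0])]
vee_block [(0.71, [0.461, 0.108, 0.003])]
[[0, 0, 640, 400, 222422], [210, 0, 342, 343, 27050], [407, 1, 17, 16, 125], [618, 0, 14, 16, 121], [591, 16, 29, 17, 232], [367, 23, 20, 15, 110], [406, 26, 18, 21, 156], [372, 39, 66, 67, 1395], [324, 40, 40, 63, 1106], [579, 51, 17, 6, 38], [533, 71, 12, 4, 33], [546, 72, 40, 8, 177], [442, 80, 24, 29, 95], [328, 85, 9, 11, 50], [527, 84, 23, 22, 196], [551, 87, 41, 32, 448], [325, 97, 53, 36, 483], [438, 107, 88, 47, 310], [462, 107, 30, 15, 65], [493, 118, 24, 10, 36], [531, 167, 25, 11, 36], [303, 194, 13, 36, 278], [307, 269, 9, 26, 133], [302, 297, 10, 16, 110]]
```

View pics/s1.png

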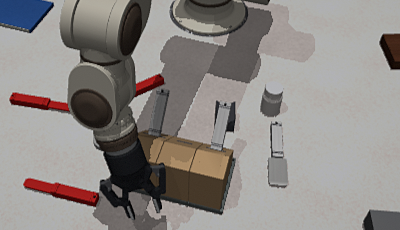

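The picture shows the arm reaching over the rack's left end with nothing disturbed: both handles (158,112) and (222,125), the jar (271,100) and the wide gauge are all in place. I'll lift straight up.

Call:
{"api": "servo_tool", "payload": {"moves": [[[0,0,0],[0.008,-0.01,-0.046],55],[[0,0,0],[0.008,-0.01,-0.046],55],[[0,0,0],[0.008,-0.01,-0.046],55],[[0,0,0],[0.008,-0.01,-0.046],55],[[0,0,0],[0.008,-0.01,-0.046],55]]}}

```text
time: 5.85
ee_pos: [0.7591, -0.0339, 0.3229]
tcp_rot: [-168.1, -22.4, 17.9]
wrist_force: [1.2, -1.1, 1.0]
opening: 0.0467
grasp_force: 0.0
```

Run:
```python
from h import *
print(get_obs()["q"].round(1)); delta(tgt(-5,0),[.45,.03,.3])
```

```text
[-10.3  22.4  37.7  90.9  20.9 152.2]
pos [ 0.7591 -0.0339  0.3229] turn [  26.98  -21.9  -151.45] |155.4| shift now [-0.2625 -0.1696 -0.0499] shift after turn [0.3135 0.0367 0.0229]
```

Call:
{"api": "servo_tool", "payload": {"moves": [[[0,0,0],[-0.037,-0.024,-0.007],55],[[0,0,0],[-0.037,-0.024,-0.007],55],[[0,0,0],[-0.037,-0.024,-0.007],55],[[0,0,0],[-0.037,-0.024,-0.007],55],[[0,0,0],[-0.037,-0.024,-0.007],55],[[0,0,0],[-0.037,-0.024,-0.007],55],[[0,0,0],[-0.037,-0.024,-0.007],55],[[1.4,-1.1,-8],[0,0,0],55],[[1.4,-1.1,-8],[0,0,0],55],[[1.4,-1.1,-8],[0,0,0],55],[[1.4,-1.1,-8],[0,0,0],55],[[1.4,-1.1,-8],[0,0,0],55]]}}

```text
time: 7.05
ee_pos: [0.4546, 0.0298, 0.2985]
tcp_rot: [-178.1, -21.8, 61.9]
wrist_force: [-0.8, 0.3, -0.0]
opening: 0.0469
grasp_force: 0.0
```

Call:
{"api": "servo_tool", "payload": {"moves": [[[1.4,-1.1,-8],[0,0,0],55],[[1.4,-1.1,-8],[0,0,0],55],[[1.4,-1.1,-8],[0,0,0],55],[[1.4,-1.1,-8],[0,0,0],55],[[1.4,-1.1,-8],[0,0,0],55],[[1.4,-1.1,-8],[0,0,0],55],[[1.4,-1.1,-8],[0,0,0],55],[[1.4,-1.1,-8],[0,0,0],55],[[1.4,-1.1,-8],[0,0,0],55],[[1.4,-1.1,-8],[0,0,0],55]]}}

```text
time: 8.05
ee_pos: [0.4549, 0.0299, 0.2983]
tcp_rot: [175.2, -5.9, 144.0]
wrist_force: [0.0, -0.5, 0.2]
opening: 0.0468
grasp_force: 0.0
```

Run:
```python
from h import *
print(get_obs()["q"].round(1)); delta(tgt(-5,45),[.46,.03,.25])
```

```text
[ -0.8  -4.1   8.2 104.3   7.3  35.3]
pos [0.4549 0.0299 0.2983] turn [ -6.31 -48.21 -32.2 ] |58.3| shift now [-0.009  -0.0009  0.0478] shift after turn [0.0306 0.0006 0.0378]
```

Call:
{"api": "servo_tool", "payload": {"moves": [[[-0.9,-6.9,-4.6],[0,0,0],55],[[-0.9,-6.9,-4.6],[0,0,0],55],[[-0.9,-6.9,-4.6],[0,0,0],55],[[-0.9,-6.9,-4.6],[0,0,0],55],[[-0.9,-6.9,-4.6],[0,0,0],55],[[-0.9,-6.9,-4.6],[0,0,0],55],[[-0.9,-6.8,-4.6],[0,0,0],55],[[0,0,0],[0.03,0,0.018],55],[[0,0,0],[0,0,0],55]]}}

```text
time: 8.95
ee_pos: [0.4683, 0.0377, 0.2671]
tcp_rot: [-179.4, 43.1, 174.8]
wrist_force: [-1.0, -0.3, 0.5]
opening: 0.047
grasp_force: 0.0
```

```bash
python3 look.py w2 gauge_narrow gauge_middle block_narrow_slot block_middle_slot block_wide_slot
```

```text
t 8.95 [0.4683 0.0377 0.2671] [-179.41   43.05  174.77] q [ 12.  -48.4 -36.3  60.6 -12.2  12.8] op 0.04700382821592971 cam [0.319 0.053 0.322] [ 0.858 -0.09  -0.506]
gauge_narrow [(0.8, [0.7469, -0.2643, 0.015]), (0.63, [0.6021, -0.0495, 0.0935]), (0.46, [0.5797, -0.1835, 0.0007])]
gauge_middle [(0.69, [0.6203, 0.0953, 0.0919])]
block_narrow_slot [(0.84, [0.6162, 0.0254, 0.0936])]
block_middle_slot [(0.64, [0.6223, 0.0999, 0.0919])]
block_wide_slot [(0.57, [0.6104, -0.0427, 0.0917])]
```

View pics/w2.png

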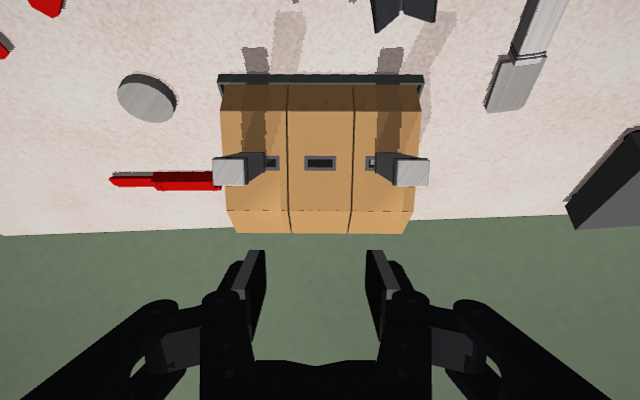

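The view shows the empty slot at (320,163). The narrow handle's end face is at (229,172) and the middle's at (412,172), with the wide and middle slots partly hidden behind them. Leaning 45° puts joint 2 at its limit, so I'll use a smaller lean. Next I'll measure from this picture.

Run:
```python
from h import *
z=np.load("w2.npz"); P=cloud(z["d"],z); p=z["p"].astype(int); ok=z["d"]>0
m=np.zeros(ok.shape,bool); m[118:205,245:395]=1
m&=ok&(p[...,0]-p[...,2]>20)
Q=P[m]
for _ in range(4):
    c=Q.mean(0);n=np.linalg.svd(Q-c)[2][2];n*=np.sign(n[2]);Q=Q[abs((Q-c)@n)<.003]
print("face",len(Q),n,"yaw",np.degrees(np.arctan2(-n[1],-n[0])),"incl",np.degrees(np.arccos(n[2])),"x at (.028,.093)",c[0]-(n[1]*(.028-c[1])+n[2]*(.093-c[2]))/n[0])
K=z["camera_matrix"];Rc=z["R"];C=-Rc.T@z["t"]
def onplane(u,v,off=0):
    r=Rc.T@np.array([(u-K[0,2])/K[0,0],(v-K[1,2])/K[1,1],1]); return C+r*(((c-C)@n+off)/(r@n))
s=(p[...,0]-p[...,2]).astype(int)
print(s[163,225:400:1].tolist()); print(s[150:178,320].tolist()); print(p[163,300:342].sum(-1).tolist()); print(p[150:178,320].sum(-1).tolist())
# seams: darkest px near 289 and 353 at rows
g=p.sum(-1)
for v in (125,140,185,200):
    print(v,[int(a+np.argmin(g[v,a:a+16])) for a in (281,345)])
for u,v in ((289,163),(353,163),(320,163)): print(u,v,onplane(u,v).round(4))
# handle end faces
for a,b in ((205,255),(385,435)):
    q=np.zeros_like(ok);q[150:192,a:b]=1;q&=ok&(z["d"]<.32)
    Q=P[q]; print("handle px",q.sum(),"d min",z["d"][150:192,a:b].min())
    Q=Q[:]; h=(Q-c)@n; E=Q[abs(h-np.percentile(h,90))<.006]; print("h",np.percentile(h,[10,50,90,99]).round(4),"end face centre",((E.max(0)+E.min(0))/2).round(4),E.mean(0).round(4),len(E))
```

```text
face 10896 [-0.70306717  0.06846623  0.70781984] yaw -5.562051379558833 incl 44.94219251081786 x at (.028,.093) 0.6151252171163217
[5, 5, 6, 5, 5, 7, 8, 6, 5, 5, 7, 5, 5, 6, 6, 5, 5, 6, 6, 2, 1, -1, -1, 2, 3, 2, 2, 2, 1, 1, 2, 1, 2, 1, 2, 2, 2, 2, 2, -1, 2, 2, 0, 0, 1, 0, 0, 0, 1, -1, 0, 1, -2, 4, 45, 95, 91, 90, 91, 90, 88, 68, 35, 72, 93, 90, 90, 90, 90, 90, 91, 90, 90, 91, 91, 90, 90, 92, 83, 34, -4, 0, 1, 1, -1, 0, 0, 0, 1, 0, 0, -1, 0, 0, 0, 0, 0, 0, 1, 0, 0, 1, 1, 0, 1, 1, 0, 1, 1, -2, 21, 80, 93, 91, 90, 90, 90, 89, 90, 89, 89, 89, 89, 91, 90, 92, 84, 35, 54, 95, 91, 91, 92, 91, 92, 92, 91, 91, 93, 85, 35, -3, 1, 0, 2, 5, 8, 7, 6, 3, -1, 0, 2, 2, 2, 2, 1, 2, 3, 3, 2, 2, 4, 3, 2, 4, 3, 4, 0, -1, 2, 3, 3, 6, 6]
[91, 90, 90, 90, 93, 86, -6, -2, 0, 0, 0, 0, 1, 0, 1, 1, 1, 0, -1, -3, 18, 98, 93, 91, 91, 91, 91, 91]
[428, 427, 433, 416, 331, 263, 278, 241, 66, 81, 86, 85, 86, 84, 85, 86, 85, 85, 82, 86, 85, 83, 85, 86, 83, 86, 82, 82, 82, 87, 79, 81, 172, 280, 270, 307, 408, 432, 429, 427, 430, 430]
[421, 422, 423, 423, 429, 414, 264, 274, 269, 157, 74, 83, 87, 85, 84, 84, 90, 195, 280, 268, 298, 433, 425, 422, 419, 422, 422, 422]
125 [286, 354]
140 [287, 353]
185 [287, 352]
200 [288, 351]
289 163 [ 0.6123 -0.008   0.0937]
353 163 [0.6191 0.0641 0.0935]
320 163 [0.6156 0.0269 0.0936]
handle px 1240 d min 0.0
h [0.0809 0.1098 0.111  0.1119] end face centre [ 0.5274 -0.0396  0.1653] [ 0.5259 -0.0388  0.1663] 916
handle px 1309 d min 0.0
h [0.0751 0.1097 0.111  0.1118] end face centre [0.541  0.1079 0.1655] [0.5403 0.1076 0.1664] 926
```

Run:
```python
from h import *
R=tgt(-5.5,10); delta(R,np.array([.5662,-.0428,.1146])-.09*R[:,2])
```

```text
pos [0.4695 0.0372 0.2746] turn [-0.35 33.61 -0.08] |33.6| shift now [-0.0147 -0.0697  0.1129] shift after turn [-0.0745 -0.0703  0.0856]
```

Call:
{"api": "servo_tool", "payload": {"moves": [[[-0.1,8.4,0],[0,0,0],55],[[-0.1,8.4,0],[0,0,0],55],[[-0.1,8.4,0],[0,0,0],55],[[0,8.4,0],[0,0,0],55],[[0,0,0],[-0.025,-0.0234,0.0285],55],[[0,0,0],[-0.025,-0.0234,0.0285],55],[[0,0,0],[-0.0245,-0.0234,0.0285],55],[[0,0,0],[0,0,0],55]]}}

```text
time: 10.05
ee_pos: [0.5513, -0.0438, 0.1968]
tcp_rot: [-179.9, 9.6, 174.3]
wrist_force: [-1.1, 0.5, -1.1]
opening: 0.0473
grasp_force: 0.0
```

Run:
```python
from h import *
print(get_obs()["q"].round(1))
R=tgt(-5.5,10); delta(R,np.array([.5662,-.0428,.1146]))
```

```text
[-4.4 -5.  -4.4 81.  -0.3  1.3]
pos [ 0.5513 -0.0438  0.1968] turn [-0.14 -0.41 -0.2 ] |0.5| shift now [-0.0008  0.0026  0.0835] shift after turn [-0.0002  0.0024  0.0836]
```

Call:
{"api": "servo_tool", "payload": {"moves": [[[0,-0.4,-0.2],[0,0.002,0.03],55],[[0,0,0],[0,0,0.03],55],[[0,0,0],[0,0,0.0235],55],[[0,0,0],[0,0,0],55],[[0,0,0],[0,0,0],0],[[0,0,0],[0,0,0],0],[[0,0,0],[0,0,0],0],[[0,0,0],[0,0,0],0],[[0,0,0],[0,0,0],0],[[0,0,0],[0,0,0],0]], "force": 60}}

```text
time: 11.05
ee_pos: [0.5655, -0.0405, 0.1208]
tcp_rot: [-179.9, 10.4, 174.7]
wrist_force: [-4.1, -0.2, 7.0]
opening: 0.0249
grasp_force: 60.8
```

Run:
```python
from h import *
R=tgt(-5.5,10); n=np.array([-.7031,.0678,.7078]); o=get_obs(); print(o["tcp_rot"])
A=Ro.from_euler("xyz",o["tcp_rot"],degrees=True)
print("out axis in tool",A.inv().apply(n),"rack y in tool",A.inv().apply([.0958,.9954,0]))
delta(R,o["ee_pos"]+.1*n)
```

```text
[-179.90860131   10.40022713  174.67920849]
out axis in tool [ 0.56697851  0.0009941  -0.82368785] rack y in tool [-0.00303123  0.99999427 -0.00103885]
pos [ 0.5655 -0.0405  0.1208] turn [-0.06  0.4   0.18] |0.4| shift now [ 0.0567  0.0001 -0.0824] shift after turn [ 0.0573  0.     -0.082 ]
```

Call:
{"api": "servo_tool", "payload": {"moves": [[[0,0,0],[0.003,0,-0.0043],0],[[0,0,0],[0.0057,0,-0.0082],0],[[0,0,0],[0.0057,0,-0.0082],0],[[0,0,0],[0.0057,0,-0.0082],0],[[0,0,0],[0.0057,0,-0.0082],0],[[0,0,0],[0.0057,0,-0.0082],0],[[0,0,0],[0.0057,0,-0.0082],0],[[0,0,0],[0.0057,0,-0.0082],0],[[0,0,0],[0.0057,0,-0.0082],0],[[0,0,0],[0.0057,0,-0.0082],0],[[0,0,0],[0.0057,0,-0.0082],0],[[0,0,0],[0.0057,0,-0.0082],0]]}}

```text
time: 12.25
ee_pos: [0.4832, -0.0328, 0.2004]
tcp_rot: [-179.9, 10.2, 174.7]
wrist_force: [0.7, -0.7, -2.5]
opening: 0.0251
grasp_force: 59.8
```

```bash
python3 look.py w3 gauge_narrow block_narrow_slot block_wide_slot; python3 -c "
from h import *;o=get_obs();print(o['wrist_force'],o['torque'],o['grasp_force'])"
```

```text
t 12.25 [ 0.4832 -0.0328  0.2004] [-179.89   10.24  174.67] q [ -3.6 -15.  -12.7  82.1  -0.4   1.7] op 0.02505341296448226 cam [ 0.387 -0.024  0.328] [ 0.449 -0.044 -0.893]
gauge_narrow [(0.97, [0.417, -0.1655, 0.011]), (0.71, [0.5199, -0.0404, 0.173]), (0.44, [0.7449, -0.261, 0.0132])]
block_narrow_slot [(0.57, [0.6179, 0.0247, 0.093])]
block_wide_slot [(0.82, [0.6105, -0.0454, 0.0914])]
[-0.09719106 -0.56308767 -2.97184072] [ 0.02140761  0.26950256 -0.04928065] 59.87240374088287
```

View pics/w3.png

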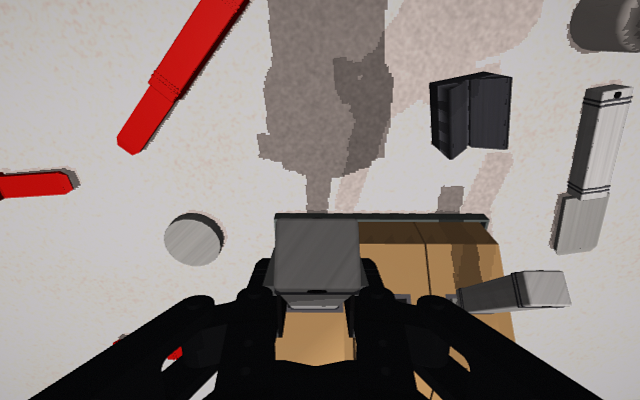

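The gauge is drawn out and held; its end face shows at (318,255), with the empty wide slot below it. I'll measure its axis from the depth of the end face.

```bash
cat > endf.py <<'E'
from h import *
def endface(tag,r0,r1,c0,c1):
    z=np.load(tag+".npz"); P=cloud(z["d"],z); d=z["d"]
    m=np.zeros(d.shape,bool); m[r0:r1,c0:c1]=1; m&=d>0
    Q=P[m]; Q=Q[abs(Q[:,2]-np.median(Q[:,2]))<.02]
    for _ in range(4):
        c=Q.mean(0);a=np.linalg.svd(Q-c)[2][2];a*=-np.sign(a[2]);Q=Q[abs((Q-c)@a)<.002]
    # grow to full face for the centre
    full=(abs((P-c)@a)<.003)&(np.linalg.norm(P-c,axis=-1)<.025)&(d>0)
    v,u=np.nonzero(full); F=P[full]
    yy=np.array([.0958,.9954,0]); zz=np.cross(a,yy)
    for e in (yy,zz): print("extent",np.percentile((F-c)@e,[1,99]).round(4))
    c=c+sum(e*np.percentile((F-c)@e,[1,99]).mean() for e in (yy,zz))
    print("px",u.min(),u.max(),v.min(),v.max(),"end centre",c.round(4),"axis",a.round(4),"pitch",np.degrees(np.arcsin(-a[2])),"yaw",np.degrees(np.arctan2(a[1],a[0])),"shoulder",(c+.11*a).round(4))
    return c,a
if __name__=="__main__":
    c,a=endface("w3",222,280,285,350)
    delta(tgt(-5.5,10),get_obs()["ee_pos"])
E
python3 endf.py
```

```text
extent [-0.0127  0.0127]
extent [-0.0101  0.0196]
px 262 372 218 324 end centre [ 0.4472 -0.0289  0.2497] axis [ 0.7362 -0.0872 -0.6711] pitch 42.1535471748812 yaw -6.753749648085697 shoulder [ 0.5281 -0.0385  0.1759]
pos [ 0.4839 -0.0329  0.2   ] turn [-0.07  0.28  0.17] |0.3| shift now [0. 0. 0.] shift after turn [0. 0. 0.]
```

```bash
cat > plan.py <<'E'
from h import *
YAW=-5.5
def frame(a_pitch,yaw):
    y=np.radians(yaw);p=np.radians(a_pitch)
    x=np.array([np.cos(p)*np.cos(y),np.cos(p)*np.sin(y),-np.sin(p)]); yy=np.array([-np.sin(y),np.cos(y),0]); return np.stack([x,yy,np.cross(x,yy)],1)
def plan(sh,pitch,yaw,mouth,back,opitch=45,oyaw=YAW):
    "tool move that takes the gauge (shoulder sh, pitch, yaw) to back m before the mouth"
    o=get_obs(); A=Ro.from_euler("xyz",o["tcp_rot"],degrees=True).as_matrix()
    G=frame(pitch,yaw); S=frame(opitch,oyaw)
    rel=A.T@G; off=A.T@(np.asarray(sh)-o["ee_pos"])   # gauge in tool
    print("rel shoulder in tool",off.round(4))
    At=S@rel.T; pt=np.asarray(mouth)-back*S[:,0]-At@off
    delta(At,pt); print("tool target",pt.round(4),"slot x in tool",(At.T@S[:,0]).round(4),"slot z in tool",(At.T@S[:,2]).round(4))
E
python3 - <<'E'
from plan import *
plan([.5256,-.0382,.1731],42.15,-5.33,[.6156,.0266,.0937],.085)
E
```

```text
rel shoulder in tool [-0.0366 -0.0014  0.0339]
pos [ 0.4839 -0.0329  0.2   ] turn [0.03 2.85 0.16] |2.9| shift now [-0.0214  0.0732  0.0213] shift after turn [-0.0222  0.0733  0.0201]
tool target [0.5155 0.0377 0.1827] slot x in tool [-0.6098  0.0014  0.7926] slot z in tool [-0.7926 -0.0012 -0.6098]
```

Call:
{"api": "servo_tool", "payload": {"moves": [[[0,2.8,0.16],[0,0,0],0],[[0,0,0],[0,0.024,0],0],[[0,0,0],[0,0.024,0],0],[[0,0,0],[0,0.024,0],0],[[0,0,0],[-0.011,0,0.01],0],[[0,0,0],[-0.011,0,0.01],0],[[0,0,0],[0,0,0],0],[[0,0,0],[0,0,0],0]]}}

```text
time: 13.25
ee_pos: [0.5149, 0.0357, 0.1818]
tcp_rot: [-179.9, 7.3, 174.4]
wrist_force: [0.2, -0.4, -2.1]
opening: 0.0252
grasp_force: 60.0
```

```bash
python3 look.py w4 gauge_narrow block_narrow_slot
python3 - <<'E'
from endf import *
endface("w4",222,280,285,350); delta(tgt(-5.5,7.4),[.5155,.0377,.1827])
p,d=camera("scene"); z=calibration("scene"); cv2.imwrite("pics/s4.png",cv2.resize(p[180:260,260:400,::-1],None,fx=5,fy=5,interpolation=cv2.INTER_CUBIC))
E
```

```text
t 13.25 [0.5149 0.0357 0.1818] [-179.89    7.33  174.45] q [ 4.7 -7.8 -8.3 82.3 -1.4 10.2] op 0.0251553663469162 cam [0.426 0.045 0.315] [ 0.403 -0.041 -0.914]
gauge_narrow [(0.74, [0.5524, 0.0316, 0.1515]), (0.74, [0.4189, -0.1643, 0.0127]), (0.73, [0.747, -0.2635, 0.0117])]
block_narrow_slot [(0.63, [0.6181, 0.024, 0.0909])]
extent [-0.0127  0.0127]
extent [-0.01    0.0196]
px 262 371 218 324 end centre [0.4814 0.0395 0.2329] axis [ 0.6988 -0.0848 -0.7103] pitch 45.25780601757176 yaw -6.918986339978016 shoulder [0.5583 0.0301 0.1548]
pos [0.5149 0.0359 0.183 ] turn [-0.09  0.05 -0.04] |0.1| shift now [-0.0004  0.0018  0.0003] shift after turn [-0.0004  0.0018  0.0003]
```

View pics/w4.png

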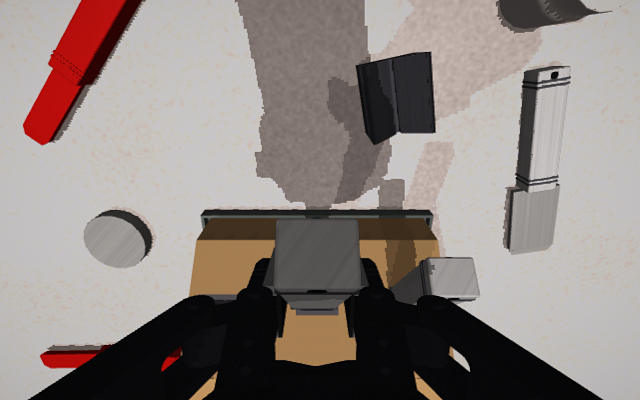

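The held handle (317,255) lines up with the slot lining below it (318,310). The measured offsets are under 1.5 mm, so I'll nudge about 0.8 mm along slot z and start inserting.

Call:
{"api": "servo_tool", "payload": {"moves": [[[0,0,0],[-0.0006,0.0003,-0.0005],0],[[0,0,0],[-0.003,0,0.004],0],[[0,0,0],[-0.003,0,0.004],0],[[0,0,0],[-0.003,0,0.004],0],[[0,0,0],[-0.003,0,0.004],0],[[0,0,0],[-0.003,0,0.004],0],[[0,0,0],[-0.003,0,0.004],0],[[0,0,0],[0,0,0],0]]}}

```text
time: 14.25
ee_pos: [0.5366, 0.0346, 0.161]
tcp_rot: [-179.9, 7.4, 174.5]
wrist_force: [0.3, 0.1, -1.7]
opening: 0.0254
grasp_force: 60.0
```

Call:
{"api": "servo_tool", "payload": {"moves": [[[0,0,0],[-0.003,0,0.004],0],[[0,0,0],[-0.003,0,0.004],0],[[0,0,0],[-0.003,0,0.004],0],[[0,0,0],[-0.003,0,0.004],0],[[0,0,0],[-0.003,0,0.004],0],[[0,0,0],[-0.003,0,0.004],0],[[0,0,0],[-0.003,0,0.004],0],[[0,0,0],[-0.003,0,0.004],0],[[0,0,0],[0,0,0],0]]}}

```text
time: 15.15
ee_pos: [0.5647, 0.0319, 0.1326]
tcp_rot: [-179.9, 7.4, 174.5]
wrist_force: [2.1, 0.7, -1.7]
opening: 0.0253
grasp_force: 60.0
```

Call:
{"api": "servo_tool", "payload": {"moves": [[[0,0,0],[-0.003,0,0.004],0],[[0,0,0],[-0.003,0,0.004],0],[[0,0,0],[-0.0012,0,0.0016],0],[[0,0,0],[-0.0012,0,0.0016],0],[[0,0,0],[0,0,0],0]]}}

```text
time: 15.65
ee_pos: [0.5741, 0.031, 0.1231]
tcp_rot: [-179.9, 7.4, 174.5]
wrist_force: [1.1, 0.3, -1.8]
opening: 0.0252
grasp_force: 60.2
```

Call:
{"api": "servo_tool", "payload": {"moves": [[[0,0,0],[-0.0009,0,0.0012],0],[[0,0,0],[-0.0009,0,0.0012],0],[[0,0,0],[-0.0009,0,0.0012],0],[[0,0,0],[0,0,0],0]]}}

```text
time: 16.05
ee_pos: [0.5746, 0.0305, 0.1227]
tcp_rot: [-179.9, 7.3, 174.5]
wrist_force: [-27.3, -1.5, 26.1]
opening: 0.0252
grasp_force: 63.2
```

Firm contact after 84.8 mm of travel means the shoulder is home. I'll ease off, release and retreat.

Call:
{"api": "servo_tool", "payload": {"moves": [[[0,0,0],[0.0009,0,-0.0012],0],[[0,0,0],[0,0,0],50],[[0,0,0],[0,0,0],50],[[0,0,0],[0,0,0],50],[[0,0,0],[0,0,-0.02],50],[[0,0,0],[0,0,-0.04],50],[[0,0,0],[0,0,-0.04],50],[[0,0,0],[0,0,-0.04],55]]}}

```text
time: 16.85
ee_pos: [0.5577, 0.0327, 0.2611]
tcp_rot: [-179.9, 7.4, 174.5]
wrist_force: [1.6, -0.0, 0.0]
opening: 0.0471
grasp_force: 0.0
```

```bash
python3 look.py w5 gauge_narrow gauge_wide gauge_middle
python3 - <<'E'
from h import *
z=np.load("w5.npz"); P=cloud(z["d"],z)
m=(abs(P[...,0]-.56)<.12)&(abs(P[...,1]-.25)<.06)&(P[...,2]>.007)&(P[...,2]<.03)&(z["d"]>0)
v,u=np.nonzero(m); print(m.sum(),u.min(),u.max(),v.min(),v.max())
Q=P[m]; h=Q[Q[:,2]>.0195]; b=Q[Q[:,2]<.0175]
for n,q in(("h",h),("b",b)): print(n,len(q),np.median(q[:,2]),cv2.minAreaRect(q[:,:2].astype(np.float32)))
print(get_obs()["ee_pos"])
E
```

```text
t 16.85 [0.5577 0.0327 0.2611] [-179.92    7.43  174.51] q [ 4.  -0.7  7.2 90.5 -1.3  9.4] op 0.04714026268441782 cam [0.468 0.041 0.394] [ 0.405 -0.04  -0.914]
gauge_narrow [(0.83, [0.7447, -0.2612, 0.0133]), (0.8, [0.6089, 0.025, 0.0928]), (0.6, [0.4142, -0.1654, 0.0072])]
gauge_wide [(0.95, [0.5634, 0.2478, 0.0132]), (0.41, [0.6092, 0.0267, 0.0934])]
gauge_middle []
5824 480 526 17 190
h 2874 0.022725916384793446 ((0.5070096254348755, 0.24343442916870117), (0.10973916202783585, 0.027551574632525444), 4.7545905113220215)
b 2844 0.014492308233239177 ((0.5448739528656006, 0.24611057341098785), (0.18564116954803467, 0.04552619159221649), 4.906558036804199)
[0.55856024 0.03274167 0.2604786 ]
```

View pics/w5.png

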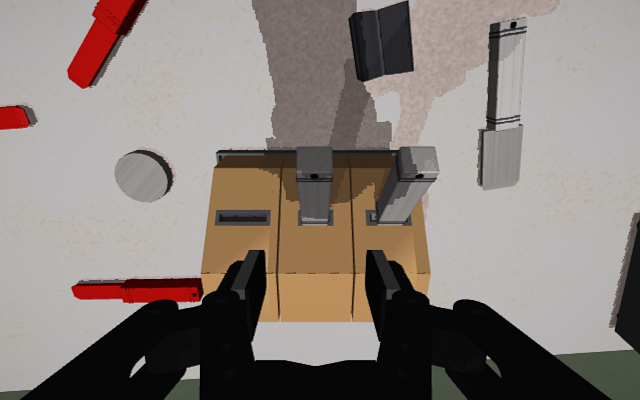

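The narrow gauge is home at (315,185). The wide slot is free at (242,217), the wide gauge lies at (503,100) with yaw of about 4.8°, and the vee block at (381,40) is untouched. Next I'll measure the wide slot and fit the arm's planar kinematics, to choose a grasp tilt that reaches the slot and stays clear of the jar.

Run:
```python
from h import *
from scipy.optimize import least_squares
D=np.array([[5.01,10.03,95.1,.5498,.2306],[-5,-4.4,81,.553,.1968],[-15,-12.7,82.1,.4843,.2004],[-7.8,-8.3,82.3,.5161,.1818],[-.7,7.2,90.5,.5587,.2611]])
rad=np.radians
def fk(x,q2,q3,q4):
    L1,L2,b,T,h,r0=x; a=rad(90+q2-q3)-b; l=rad(90-(q4+q2-q3))
    return r0+L1*np.sin(rad(q2))+L2*np.sin(a)+T*np.sin(l), h+L1*np.cos(rad(q2))+L2*np.cos(a)-T*np.cos(l)
best=min((least_squares(lambda x:np.r_[np.subtract(fk(x,*D[:,:3].T),D[:,3:].T).ravel(),.002*(x-x0)],x0) for x0 in ([.4,.4,0,.25,.2,0],[.35,.35,.2,.3,.25,.1],[.45,.45,0,.35,.3,0])),key=lambda s:s.cost)
x=best.x; print(x.round(3),best.cost,best.fun[:10].round(4))
for lean in(-20,-30,-40,-45):
  for t in ([.575,.125],[.50,.205]):
    s=min((least_squares(lambda q:np.subtract(fk(x,q[0],q[1],90-lean-q[0]+q[1]),t),q0) for q0 in([10,10],[0,0],[40,40])),key=lambda s:s.cost); q=s.x
    print(lean,t,q.round(1),(90-lean-q[0]+q[1]).round(1),s.cost)
# wide slot
z=np.load("w5.npz"); P=cloud(z["d"],z); p=z["p"].astype(int); ok=z["d"]>0
s=p[...,0]-p[...,2]
m=np.zeros(ok.shape,bool); m[185:265,205:275]=1; m&=ok&(s>20); Q=P[m]
for _ in range(4):
    c=Q.mean(0);n=np.linalg.svd(Q-c)[2][2];n*=np.sign(n[2]);Q=Q[abs((Q-c)@n)<.003]
print("n",n.round(4),"yaw",np.degrees(np.arctan2(-n[1],-n[0])))
K=z["camera_matrix"];Rc=z["R"];C=-Rc.T@z["t"]
g=np.zeros(ok.shape,np.uint8); g[195:240,207:276]=(s<40)[195:240,207:276]
N,l,st,ce=cv2.connectedComponentsWithStats(g); i=1+np.argmax(st[1:,4]); print(st[i])
r=cv2.minAreaRect(np.argwhere(l==i)[:,::-1].astype(np.float32)); print(r)
u,v=r[0]; ray=Rc.T@np.array([(u-K[0,2])/K[0,0],(v-K[1,2])/K[1,1],1]); print("mouth",(C+ray*((c-C)@n)/(ray@n)).round(4))
delta(tgt(4.8,0),[.5020,.2430,.10])
```

```text
[0.417 0.518 0.071 0.423 0.156 0.002] 1.2864449879211673e-07 [ 0.      0.      0.0001 -0.0001 -0.0001 -0.0001 -0.     -0.0002  0.0002
  0.0001]
-20 [0.575, 0.125] [28.5 24.5] 105.9 5.014174613469737e-21
-20 [0.5, 0.205] [17.7 19. ] 111.3 1.5837026722548366e-21
-30 [0.575, 0.125] [39.7 37.2] 117.5 1.2141092552815698e-13
-30 [0.5, 0.205] [27.6 28.5] 121.0 3.84641891166459e-20
-40 [0.575, 0.125] [51.8 51.6] 129.8 1.0064716931722825e-14
-40 [0.5, 0.205] [37.4 37.9] 130.5 4.916029059061513e-14
-45 [0.575, 0.125] [58.7 60.3] 136.6 9.428851665181535e-19
-45 [0.5, 0.205] [42.2 42.5] 135.2 1.7701806580873382e-21
n [-0.7154  0.0468  0.6972] yaw -3.7428240434469697
[215 210  56  16 877]
((242.5, 217.5), (15.0, 55.0), 90.0)
mouth [ 0.6084 -0.0468  0.0936]
pos [0.5586 0.0327 0.2605] turn [ -0.74   7.51 -10.28] |12.8| shift now [0.0968 0.2041 0.1488] shift after turn [0.0388 0.2143 0.1605]
```

Call:
{"api": "servo_tool", "payload": {"moves": [[[-0.4,3.75,-5.15],[0,0,0],55],[[-0.35,3.75,-5.15],[0,0,0],55],[[0,0,0],[0.0078,0.0429,0],55],[[0,0,0],[0.0078,0.0429,0],55],[[0,0,0],[0.0078,0.0429,0],55],[[0,0,0],[0.0078,0.0429,0],55],[[0,0,0],[0.0078,0.0429,0],55],[[0,0,0],[0,0,0.045],55],[[0,0,0],[0,0,0.045],55],[[0,0,0],[0,0,0.045],55],[[0,0,0],[0,0,0],55]]}}

```text
time: 18.15
ee_pos: [0.497, 0.2414, 0.1166]
tcp_rot: [-179.7, -0.8, -175.2]
wrist_force: [-0.0, -0.2, 0.3]
opening: 0.0469
grasp_force: 0.0
```

```bash
python3 look.py w6 gauge_wide jar
python3 - <<'E'
from h import *
z=np.load("w6.npz"); P=cloud(z["d"],z)
m=(abs(P[...,0]-.56)<.13)&(abs(P[...,1]-.25)<.045)&(P[...,2]>.007)&(P[...,2]<.03)&(z["d"]>0)
Q=P[m]; h=Q[Q[:,2]>.0195]; b=Q[(Q[:,2]<.0175)]
for n,q in(("h",h),("b",b)): print(n,len(q),cv2.minAreaRect(q[:,:2].astype(np.float32)))
delta(tgt(4.8,0),[.5020,.2430,.004])
E
```

```text
t 18.15 [0.497  0.2414 0.1166] [-179.73   -0.79 -175.17] q [25.9  5.4 -2.1 83.3  0.  21.1] op 0.04693280740412811 cam [0.427 0.236 0.261] [ 0.271  0.019 -0.962]
gauge_wide [(0.71, [0.565, 0.2455, 0.0109]), (0.68, [0.4624, 0.1075, 0.0011])]
jar [(0.76, [0.3967, 0.2214, 0.0032])]
h 4654 ((0.506747841835022, 0.24334931373596191), (0.10994737595319748, 0.026331882923841476), 4.380027770996094)
b 3750 ((0.5443981289863586, 0.24634405970573425), (0.18587368726730347, 0.04401836916804314), 4.560096263885498)
pos [0.5015 0.2433 0.1265] turn [ 0.03 -0.02  0.01] |0.0| shift now [-0.0005 -0.0004  0.1225] shift after turn [-0.0005 -0.0003  0.1225]
```

View pics/w6.png

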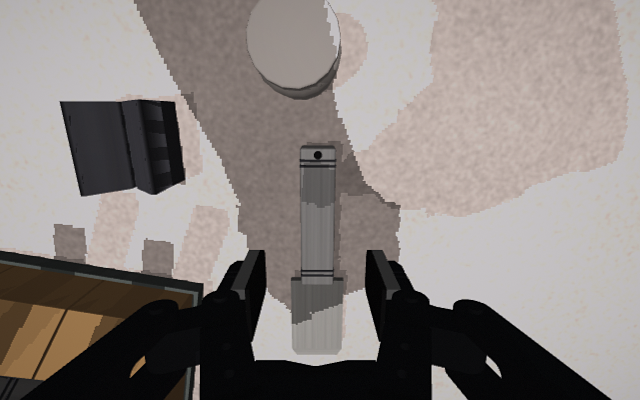

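The handle spans (300–337, 147–280) and is well centred between the fingers, and the jar is above it at (293,50). The camera sits closer to the tool axis than I had estimated, so a 12° lean clears the jar.

Call:
{"api": "servo_tool", "payload": {"moves": [[[0,-6,0],[0,0,0],55],[[0,-6,0],[0,0,0],55],[[0,0,0],[0,0,0],55]]}}

```text
time: 18.6
ee_pos: [0.5002, 0.2431, 0.1275]
tcp_rot: [179.9, 12.2, -175.2]
wrist_force: [-0.3, -0.5, 0.9]
opening: 0.047
grasp_force: 0.0
```

Run:
```python
from h import *
delta(tgt(4.5,12),[.509,.2434,.0065])
```

```text
pos [0.5002 0.2431 0.1275] turn [0.16 0.19 0.32] |0.4| shift now [ 0.017  -0.0007  0.1201] shift after turn [ 0.0166 -0.0004  0.1202]
```

Call:
{"api": "servo_tool", "payload": {"moves": [[[0.1,0.2,0.3],[0.004,-0.0005,0.03],55],[[0,0,0],[0.004,0,0.03],55],[[0,0,0],[0.004,0,0.03],55],[[0,0,0],[0.003,0,0.02],55],[[0,0,0],[0.0016,0,0.009],55],[[0,0,0],[0,0,0],55],[[0,0,0],[0,0,0],55]]}}

```text
time: 19.3
ee_pos: [0.5102, 0.2438, 0.007]
tcp_rot: [180.0, 11.8, -175.5]
wrist_force: [0.9, -0.9, 0.2]
opening: 0.0468
grasp_force: 0.0
```

Call:
{"api": "servo_tool", "payload": {"moves": [[[0,0,0],[0,0,0],0],[[0,0,0],[0,0,0],0],[[0,0,0],[0,0,0],0],[[0,0,0],[0,0,0],0],[[0,0,0],[0,0,0],0],[[0,0,0],[0,0,0],0]], "force": 110}}

```text
time: 19.9
ee_pos: [0.5099, 0.2437, 0.0072]
tcp_rot: [180.0, 11.9, -175.5]
wrist_force: [-2.0, -1.4, 7.0]
opening: 0.0236
grasp_force: 109.2
```

Run:
```python
from plan import *
plan([.5615,.2477,.011],0,4.5,[.6084,-.0468,.0936],.12)
A=Ro.from_euler("xyz",get_obs()["tcp_rot"],degrees=True); print("up in tool",A.inv().apply([0,0,1]).round(3))
```

```text
rel shoulder in tool [-0.0514 -0.0001  0.007 ]
pos [0.5099 0.2437 0.0072] turn [-1.89 44.88 10.11] |46.0| shift now [ 0.0036 -0.2756 -0.2105] shift after turn [ 0.1106 -0.2796 -0.1729]
tool target [ 0.4849 -0.0348  0.2124] slot x in tool [-0.9786 -0.      0.2057] slot z in tool [-2.057e-01  5.000e-04 -9.786e-01]
up in tool [-0.206  0.001 -0.979]
```

Call:
{"api": "servo_tool", "payload": {"moves": [[[0,0,0],[-0.003,0,-0.014],0],[[0,0,0],[-0.009,0,-0.043],0],[[0,0,0],[-0.009,0,-0.043],0],[[0,0,0],[-0.009,0,-0.043],0],[[0,0,0],[-0.009,0,-0.043],0],[[0,0,0],[-0.009,0,-0.043],0],[[0,0,0],[-0.009,0,-0.043],0],[[0,0,0],[-0.007,0,-0.033],0],[[1,0,4.9],[0,0,0],0],[[1,0,4.9],[0,0,0],0]]}}

```text
time: 20.9
ee_pos: [0.5096, 0.2434, 0.3193]
tcp_rot: [179.9, 11.8, 174.3]
wrist_force: [-0.3, -0.7, -4.0]
opening: 0.0231
grasp_force: 109.0
```

Call:
{"api": "servo_tool", "payload": {"moves": [[[0,0,0],[0.0046,-0.04,-0.001],0],[[0,0,0],[0.0046,-0.04,-0.001],0],[[0,0,0],[0.0046,-0.04,-0.001],0],[[0,0,0],[0.0046,-0.04,-0.001],0],[[0,0,0],[0.0046,-0.04,-0.001],0],[[0,0,0],[0.0046,-0.04,-0.001],0],[[0,0,0],[0.0046,-0.04,-0.001],0],[[0,0,0],[0,0,0],0]]}}

```text
time: 21.7
ee_pos: [0.4484, -0.0357, 0.3184]
tcp_rot: [-179.9, 11.8, 174.2]
wrist_force: [-0.2, 0.1, -2.7]
opening: 0.0233
grasp_force: 109.4
```

Run:
```python
from h import *
o=get_obs();print(o["time"],o["q"].round(1),o["opening"],o["grasp_force"]); delta(tgt(-5.5,-33),[.4849,-.0348,.2124])
```

```text
21.7 [ -4.3 -17.5  -1.5  94.3  -0.4   1.4] 0.023316866544091586 109.44766044616699
pos [ 0.4484 -0.0357  0.3184] turn [-0.   44.78 -0.3 ] |44.8| shift now [-0.0138  0.0047  0.1111] shift after turn [-0.0881  0.0044  0.0691]
```

Call:
{"api": "servo_tool", "payload": {"moves": [[[0,7.46,0],[0,0,0],0],[[0,7.46,0],[0,0,0],0],[[0,7.46,-0.1],[0,0,0],0],[[0,7.46,-0.1],[0,0,0],0],[[0,7.46,-0.1],[0,0,0],0],[[0,7.46,0],[0,0,0],0],[[0,0,0],[-0.022,0.001,0.017],0],[[0,0,0],[-0.022,0.001,0.017],0],[[0,0,0],[-0.022,0.001,0.017],0],[[0,0,0],[-0.022,0.001,0.017],0],[[0,0,0],[0,0,0],0],[[0,0,0],[0,0,0],0]]}}

```text
time: 22.9
ee_pos: [0.481, -0.0304, 0.1935]
tcp_rot: [179.9, -31.8, 174.9]
wrist_force: [-0.6, 0.3, -2.9]
opening: 0.0235
grasp_force: 109.3
```

```bash
python3 look.py w7 gauge_wide block_wide_slot; python3 -c "
from h import *
delta(tgt(-5.5,-33),[.4849,-.0348,.2124])
z=np.load('w7.npz');P=cloud(z['d'],z);o=get_obs()
A=Ro.from_euler('xyz',o['tcp_rot'],degrees=True).as_matrix(); L=(P-o['ee_pos'])@A; m=(z['d']>0)&(np.linalg.norm(L,axis=-1)<.16); v,u=np.nonzero(m);print(u.min(),u.max(),v.min(),v.max())"
```

```text
t 22.9 [ 0.481  -0.0304  0.1935] [179.9  -31.82 174.86] q [ -4.   26.7  25.2 120.4   0.7   0.9] op 0.023456773614112324 cam [ 0.495 -0.032  0.354] [-0.262  0.026 -0.965]
gauge_wide [(0.7, [0.5242, -0.0322, 0.1588])]
block_wide_slot [(0.56, [0.5221, -0.0333, 0.1592])]
pos [ 0.4813 -0.0306  0.1944] turn [-0.08  1.35  0.29] |1.4| shift now [ 0.0061 -0.0038 -0.0174] shift after turn [ 0.0065 -0.0038 -0.0172]
29 618 144 399
```

View pics/w7.png

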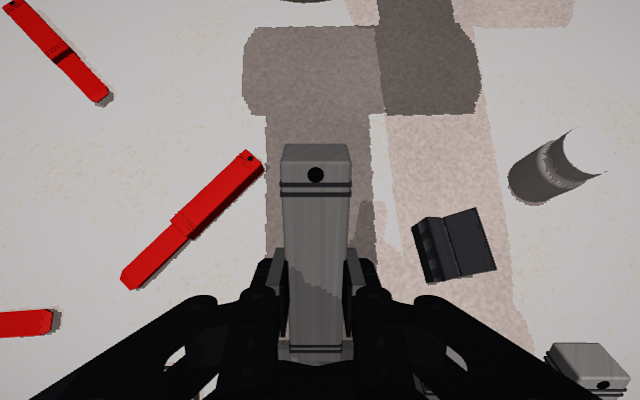

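The handle's upper face is in view (283–350, 165–345), with its end edge at row ≈165. I'll measure the gauge's tilt from that face.

Run:
```python
from plan import *
z=np.load("w7.npz"); P=cloud(z["d"],z); d=z["d"]; o=get_obs()
m=np.zeros(d.shape,bool); m[200:340,292:342]=1; m&=d>0; Q=P[m]
for _ in range(5):
    c=np.median(Q,0) if _==0 else Q.mean(0); n=np.linalg.svd(Q-Q.mean(0))[2][2]; n*=np.sign(n[2]); c=Q.mean(0); Q=Q[abs((Q-c)@n)<.0015]
pitch=np.degrees(np.arctan2(n[0],n[2])); print(len(Q),n.round(4),"pitch",pitch)
A=Ro.from_euler("xyz",o["tcp_rot"],degrees=True); x=A.inv().apply(n); print("n in tool",x.round(4))
yaw=o["tcp_rot"][2]-180; G=frame(pitch,yaw)
F=P[(abs((P-c)@n)<.002)&(d>0)&(np.linalg.norm(P-c,axis=-1)<.1)]; L=(F-c)@G
k=abs(L[:,1])<.008; print("x range",np.percentile(L[k,0],[.5,99.5]).round(4),"y range at back",[np.percentile(L[(L[:,0]<-.03)&(L[:,0]>-.065),1],q).round(4) for q in (1,99)])
end=np.percentile(L[k,0],.5); 
yc=np.mean([np.percentile(L[(L[:,0]<-.03)&(L[:,0]>-.065),1],q) for q in (1,99)])
sh=c+G@np.array([end+.11,yc,-.011]); print("shoulder meas",sh.round(4),"pitch",pitch,"yaw",yaw)
# grasp-time prediction
R0=tgt(4.5,11.9); off=np.array([-.0514,-.0001,.007]); print("shoulder pred",(o["ee_pos"]+A.apply(off)).round(4),"pred pitch",45-(33.1+o["tcp_rot"][1]))
plan(sh,pitch,yaw,[.6084,-.0468,.0936],.085)
```

```text
6940 [ 0.6902 -0.0642  0.7208] pitch 43.75842343561445
n in tool [-2.118e-01 -2.000e-04 -9.773e-01]
x range [-0.0506  0.0575] y range at back [np.float64(-0.0132), np.float64(0.0123)]
shoulder meas [ 0.5212 -0.0339  0.1611] pitch 43.75842343561445 yaw -5.1544204609676
shoulder pred [ 0.5213 -0.0343  0.1615] pred pitch 43.552544072220904
rel shoulder in tool [-0.0515  0.0003  0.0073]
pos [ 0.4813 -0.0306  0.1944] turn [-0.18  1.24  0.29] |1.3| shift now [-0.0278 -0.0044 -0.0094] shift after turn [-0.0276 -0.0042 -0.01  ]
tool target [ 0.5094 -0.0376  0.1878] slot x in tool [-9.778e-01 -4.000e-04  2.097e-01] slot z in tool [-0.2097  0.0018 -0.9778]
```

Call:
{"api": "servo_tool", "payload": {"moves": [[[-0.1,1.2,0.3],[0,0,0],0],[[0,0,0],[0,-0.0042,-0.01],0],[[0,0,0],[-0.014,0,0],0],[[0,0,0],[-0.0136,0,0],0],[[0,0,0],[0,0,0],0],[[0,0,0],[0,0,0],0]]}}

```text
time: 23.65
ee_pos: [0.5091, -0.0377, 0.1861]
tcp_rot: [180.0, -33.1, 174.5]
wrist_force: [0.2, -0.4, -2.8]
opening: 0.0234
grasp_force: 109.5
```

```bash
cat > topf.py <<'E'
from plan import *
import sys
o=get_obs(); cal=calibration("wrist"); _,d=camera("wrist"); P=cloud(d,cal)
A=Ro.from_euler("xyz",o["tcp_rot"],degrees=True)
m=np.zeros(d.shape,bool); m[200:340,292:342]=1; m&=d>0; Q=P[m]
for _ in range(5):
    c=Q.mean(0); n=np.linalg.svd(Q-c)[2][2]; n*=np.sign(n[2]); Q=Q[abs((Q-c)@n)<.0015]
pitch=np.degrees(np.arctan2(n[0],n[2])); yaw=o["tcp_rot"][2]-180; G=frame(pitch,yaw)
F=P[(abs((P-c)@n)<.002)&(d>0)&(np.linalg.norm(P-c,axis=-1)<.1)]; L=(F-c)@G
end=np.percentile(L[abs(L[:,1])<.008,0],.5); B=L[(L[:,0]<-.03)&(L[:,0]>-.065),1]
sh=c+G@np.array([end+.11,np.percentile(B,[1,99]).mean(),-.011])
print(o["time"],len(Q),"shoulder",sh.round(4),"pred",(o["ee_pos"]+A.apply([-.0515,.0001,.0072])).round(4),"pitch",pitch,"yaw",yaw)
plan(sh,pitch,yaw,[.6084,-.0468,.0936],float(sys.argv[1]))
E
python3 topf.py .085
```

```text
23.65 6952 shoulder [ 0.5486 -0.0414  0.1529] pred [ 0.5481 -0.0414  0.152 ] pitch 44.968303524828535 yaw -5.532796113509278
rel shoulder in tool [-0.0516  0.0001  0.0064]
pos [ 0.509  -0.0377  0.1864] turn [ 0.02  0.03 -0.03] |0.0| shift now [ 0.0004  0.0003 -0.0007] shift after turn [ 0.0004  0.0003 -0.0007]
tool target [ 0.509  -0.0374  0.1872] slot x in tool [-9.783e-01 -1.000e-04  2.071e-01] slot z in tool [-2.071e-01  2.000e-04 -9.783e-01]
```

Call:
{"api": "servo_tool", "payload": {"moves": [[[0,0,0],[0,0.0003,-0.0009],0],[[0,0,0],[-0.0049,0,0.001],0],[[0,0,0],[-0.0049,0,0.001],0],[[0,0,0],[-0.0049,0,0.001],0],[[0,0,0],[-0.0049,0,0.001],0],[[0,0,0],[-0.0049,0,0.001],0],[[0,0,0],[-0.0049,0,0.001],0],[[0,0,0],[0,0,0],0]]}}

```text
time: 24.5
ee_pos: [0.5314, -0.0395, 0.1647]
tcp_rot: [180.0, -33.0, 174.5]
wrist_force: [-0.0, -0.3, -3.6]
opening: 0.0233
grasp_force: 109.5
```

Call:
{"api": "servo_tool", "payload": {"moves": [[[0,0,0],[-0.0049,0,0.001],0],[[0,0,0],[-0.0049,0,0.001],0],[[0,0,0],[-0.0049,0,0.001],0],[[0,0,0],[-0.0049,0,0.001],0],[[0,0,0],[-0.0049,0,0.001],0],[[0,0,0],[-0.0049,0,0.001],0],[[0,0,0],[-0.0049,0,0.001],0],[[0,0,0],[-0.0049,0,0.001],0],[[0,0,0],[0,0,0],0]]}}

```text
time: 25.4
ee_pos: [0.5597, -0.0423, 0.1367]
tcp_rot: [180.0, -33.0, 174.5]
wrist_force: [-0.0, 0.4, -3.4]
opening: 0.0232
grasp_force: 109.5
```

Call:
{"api": "servo_tool", "payload": {"moves": [[[0,0,0],[-0.0049,0,0.001],0],[[0,0,0],[-0.0039,0,0.0008],0],[[0,0,0],[-0.0015,0,0.0003],0],[[0,0,0],[0,0,0],0]]}}

```text
time: 25.8
ee_pos: [0.567, -0.043, 0.1299]
tcp_rot: [180.0, -33.0, 174.5]
wrist_force: [0.7, 0.2, -2.7]
opening: 0.0234
grasp_force: 109.5
```

Call:
{"api": "servo_tool", "payload": {"moves": [[[0,0,0],[-0.0012,0,0.0003],0],[[0,0,0],[-0.0012,0,0.0003],0],[[0,0,0],[0,0,0],0]]}}

```text
time: 26.1
ee_pos: [0.5687, -0.0431, 0.1282]
tcp_rot: [180.0, -33.0, 174.5]
wrist_force: [0.1, 0.2, -2.3]
opening: 0.0235
grasp_force: 109.5
```

Call:
{"api": "servo_tool", "payload": {"moves": [[[0,0,0],[-0.0012,0,0.0003],0],[[0,0,0],[-0.0012,0,0.0003],0],[[0,0,0],[0,0,0],0]]}}

```text
time: 26.4
ee_pos: [0.5697, -0.0432, 0.1274]
tcp_rot: [180.0, -33.1, 174.5]
wrist_force: [-5.8, 0.9, 3.9]
opening: 0.0231
grasp_force: 109.9
```

Call:
{"api": "servo_tool", "payload": {"moves": [[[0,0,0],[-0.001,0,0.0002],0],[[0,0,0],[0,0,0],0]]}}

```text
time: 26.6
ee_pos: [0.5697, -0.0432, 0.1275]
tcp_rot: [180.0, -33.1, 174.5]
wrist_force: [-8.5, 0.7, 7.4]
opening: 0.0234
grasp_force: 110.0
```

```bash
python3 topf.py 0
```

```text
26.6 6960 shoulder [ 0.6092 -0.0468  0.0943] pred [ 0.6087 -0.0469  0.0933] pitch 44.97851283929535 yaw -5.518321883001278
rel shoulder in tool [-0.0513  0.0002  0.0061]
pos [ 0.5697 -0.0432  0.1275] turn [ 0.01  0.02 -0.02] |0.0| shift now [ 0.0003 -0.0001  0.0009] shift after turn [ 0.0003 -0.0001  0.0009]
tool target [ 0.569  -0.0432  0.1268] slot x in tool [-9.788e-01 -1.000e-04  2.050e-01] slot z in tool [-2.050e-01  3.000e-04 -9.788e-01]
```

The measured shoulder is within about 1 mm of the mouth centre, with firm contact. I'll release and retreat.

Call:
{"api": "servo_tool", "payload": {"moves": [[[0,0,0],[0.0008,0,0],0],[[0,0,0],[0,0,0],50],[[0,0,0],[0,0,0],50],[[0,0,0],[0,0,0],50],[[0,0,0],[0,0,-0.02],50],[[0,0,0],[0,0,-0.03],50],[[0,0,0],[0,0,-0.04],50],[[0,0,0],[0,0,-0.04],50],[[0,0,0],[0,0,0],50]]}}

```text
time: 27.55
ee_pos: [0.6525, -0.0505, 0.1633]
tcp_rot: [179.9, -26.8, 174.5]
wrist_force: [-0.3, 0.1, 0.5]
opening: 0.0423
grasp_force: 0.0
```

Run:
```python
from h import *
N=np.array([-.7031,.0678,.7078])
z0=np.load("scene0.npz")
for c in ("scene","top"):
    p,d=camera(c); cal=calibration(c)
    for n in ["gauge_narrow","gauge_wide","gauge_middle","test_block","jar","vee_block"]:
        print(c,n,[(round(m["score"],2),w(cal,m["xyz"]).round(3).tolist()) for m in mark_of(n,c)][:4])
    P=cloud(d,cal)
    for s in ([.6084,-.0468,.0936],[.6156,.0266,.0937],[.6227,.1003,.0937]):
        s=np.array(s); Y=np.array([.0958,.9954,0]); L=(P-s); h=L@N; y=L@Y; zz=L@np.cross(-N,Y)
        k=(d>0)&(abs(y)<.025)&(abs(zz)<.03)&(h>.02)&(h<.16); print("handle top h",np.percentile(h[k],98).round(4) if k.sum()>20 else None,k.sum())
    if c=="scene": cv2.imwrite("pics/s9.png",cv2.resize(p[150:330,200:500,::-1],None,fx=2.5,fy=2.5))
```

```text
scene gauge_narrow [(0.79, [0.614, 0.025, 0.094]), (0.74, [0.613, -0.045, 0.092]), (0.6, [0.745, -0.266, 0.012]), (0.6, [0.494, -0.371, 0.016])]
scene gauge_wide []
scene gauge_middle [(0.64, [0.619, 0.099, 0.095])]
scene test_block [(0.56, [0.578, -0.18, 0.001])]
scene jar [(0.57, [0.393, 0.217, 0.0])]
scene vee_block [(0.61, [0.461, 0.107, -0.001]), (0.54, [0.622, 0.098, 0.093])]
handle top h 0.111 379
handle top h 0.1111 500
handle top h 0.1111 495
top gauge_narrow [(0.8, [0.501, -0.365, 0.009]), (0.74, [0.417, -0.169, 0.013]), (0.74, [0.747, -0.263, 0.01]), (0.7, [0.189, -0.307, 0.015])]
top gauge_wide []
top gauge_middle [(0.7, [0.624, 0.105, 0.095])]
top test_block [(0.65, [0.579, -0.181, 0.002])]
top jar []
top vee_block [(0.91, [0.463, 0.109, -0.007])]
handle top h None 0
handle top h None 0
handle top h 0.111 338
```

View pics/s9.png

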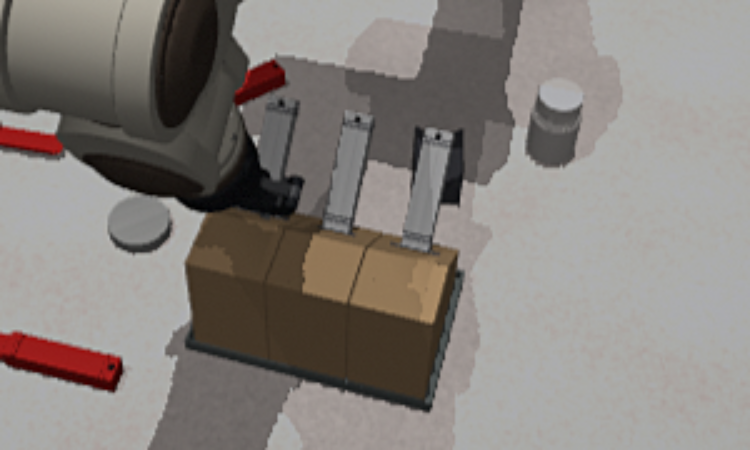

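All three handles stand 111 mm off the face, so all are home, and the bystanders are unmoved. I'll lift a little clear and hand in.

Call:
{"api": "servo_tool", "payload": {"moves": [[[0,0,0],[0.018,0,-0.036],50],[[0,0,0],[0.018,0,-0.036],50],[[0,0,0],[0,0,0],50],[[0,0,0],[0,0,0],50],[[0,0,0],[0,0,0],50]]}}

```text
time: 28.75
ee_pos: [0.6508, -0.0501, 0.2086]
tcp_rot: [179.8, -22.8, 174.5]
wrist_force: [-0.2, 0.7, -0.7]
opening: 0.0428
grasp_force: 0.0
```

```bash
python3 -c "
from workcell import *
o=get_obs();print(o['ee_pos'],o['wrist_force']);print(job_done())"
```

```text
[ 0.65080641 -0.05013638  0.20862507] [-0.17325047  0.65919586 -0.65683642]
the job is handed in; nothing more can be done
None
```

The job is handed in, with no verdict returned: by my own measurements the narrow and wide gauges are both fully home in their own blocks, the middle gauge is still in its block, the test block and vee block are unmoved, and the jar was unmoved in the scene view (the top view missed it).

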